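Slide the baking sheet off the lazy susan onto the level rails

TASK

Turn the lazy susan until the baking sheet points straight at the rack that has a pair of rails level with it. Then push the sheet across onto those rails, without lifting it, until it is fully home against the end board, and leave the honey pot, the jar and the grater where they stand.

Things in the scene. Friction and masses are not known exactly. Their poses are not given: they have to be found in the camera images.
- base: Fixed brown oak baseboard on the counter, 150 x 642 x 10 mm, long side along its own y. Origin: centre of its underside. At y = +305 and -305 mm stand the inner faces of two end boards, 112 mm wide, tops 105 mm above the counter. The lazy susan stands on its middle, one rack at each end against the end board.
- turntable: Pale oak lazy susan, disc 260 mm across, top 45 mm above the counter. Origin on its vertical turning axis at counter height; own +x is the front, where the sheet leaves. Turns about z at least 170 degrees either way from its start, friction about 0.12 N m, stays where left. Two strips along x (-85 to 115 mm) carry the sheet 60 mm above the counter, between side guides (inner faces y = +/-58 mm).
- lane_rear (a point): Point on the turntable at the rear of the sheet's lane: x = -94, y = 0 mm in the turntable's frame, 60 mm above the counter, midway between two small corner posts (8 mm thick along x, y = +/-45 to +/-55 mm) that stop the sheet going backwards. The 90 mm gap between them is open for pushing from behind. Posts and side guides reach 74 mm above the counter.
- peg (a point): Upright green plastic peg fixed on the lazy susan's rim for turning it by hand: 18 mm diameter, 80 mm tall, from 45 to 125 mm above the counter. The point is on its axis, 100 mm above the counter, at x = -78, y = -78 mm in the turntable's frame (rear right corner, 110 mm from the turning axis).
- sheet: The loose aluminium baking sheet, 160 mm (its x) by 110 mm (its y) and 5 mm thick, 0.2 to 0.4 kg, lying on the lazy susan. Origin at the centre of its underside. Its front is +x, pointing the same way as the turntable's front. At its rear edge (x = -80 to -75 mm) stands an upstand 60 mm wide reaching 33 mm above the underside: the place to push, with a few N.
- rack_blue: Fixed rack with blue posts, 160 mm long, 146 mm wide, 110 mm tall, open at both ends; rails along its y. Origin at its middle at counter height, 225 mm from the turning axis, left or right of the lazy susan (varies). Steel rail pairs with tops 58 and 98 mm above the counter: the lower pair suits the sheet (2 mm drop). A fully home sheet is centred on this origin, front edge against the end board.
- blue_rails (a point): Point midway between the lower rails of the blue rack, at the height of their tops (58 mm), above the rack's origin. The rails leave an 82 mm wide gap between them; guides above them stand 116 mm apart (3 mm clearance each side of the sheet) with mouths flared over the last 23 mm, which reach 15 mm beyond the rails.
- rack_red: Fixed rack with red posts, same form, at the other end of the baseboard. Its rail tops are 38 mm and 78 mm above the counter: neither is level with the sheet. Not to be used.
- honey_pot: Bystander: white ceramic honey pot with blue lid, 88 mm across, 106 mm tall, loose on the counter. Origin at the centre of its underside.
- spice_jar: Bystander: empty open glass spice jar, 56 mm across, 95 mm tall. Origin at the centre of its underside.
- grater: Bystander: flat steel nutmeg grater with a dark wooden handle, lying flat, 167 mm long, 40 mm wide, 16 mm high. Origin near its middle on the underside.
There are look-alikes about, which are no part of the job. There is more than one size of the sheet; the job needs the middle-sized.

How it is judged:
By the outcome, as a careful person would: the job done as asked, in the order asked, and still so for the second after the job is handed in, with the robot touching nothing.
It also fails if it takes over 53 s, if anything falls off the work surface, if the arm or the gripper's body presses on something with over 40 N, if the wrist force passes 120 N, or if a joint passes its speed limit or range.

ROBOT

A 6-joint arm with a two-finger parallel gripper is mounted at the origin on the work surface. World frame = base frame: x ahead of the robot, y to its left, z up, the work surface at z = 0. Lengths are in m, angles in degrees, forces in N, time in s.
With the tool pointing down it reaches from about 0.25 to 0.725 m from the base axis. Payload 9.7 kg.
Tool frame: the origin (TCP) lies at the very end of the fingers, on their centre line; the grasp point (between the pads) lies 19 mm behind it; z points along the fingers, y is the line along which they close (so a half turn about z gives the same grasp; the last joint's range is limited). The gripper opens to 85 mm and grips with 20 to 120 N. Pads are 22 mm wide; open, the fingers measure 114 mm over their backs; the gripper's body (76 mm by 85 mm) begins 54 mm behind the grasp point. The pads swing forward as they close: fully open they stand 13 mm farther back than shut.
Start: joints at [75.573, 4.979, 10.078, 95.1, 0, 90], TCP at [0.137, 0.533, 0.231] pointing down, gripper open.
Joint ranges: [-179.16, 179.16], [-48.56, 103.87], [-65.8, 70.77], [-126.05, 130.52], [-82.76, 87.17], [-180, 180]. Speed limits (degrees/s): [127.2, 127.2, 147.25, 180, 180, 180].

INTERFACE

Orientations are given as [roll, pitch, yaw] about the fixed x, y, z axes, in that order (R = Rz(yaw) Ry(pitch) Rx(roll)).
In Python, from workcell import telemetry, optics, workorder gives the robot as it stands.
- The arm moves only by the shell command python3 -m handwheel 'ROWS' [FORCE]. ROWS is JSON, a list of rows, each an object of numbers: "tx", "ty", "tz": the shift along the tool's x, y, z in m; "ax", "ay", "az": the turn, a rotation vector about the tool's x, y, z in degrees; "jaw": the gripper command: -1 is shut, 1 is fully open, values between are in proportion. A call has exactly 10 rows; each row shifts and turns the commanded pose from where the row before left it, along the tool's axes as they then stand; what a row does not reach is not made up. A row lasts 1/8 s, in which the tool goes at most 62.5 mm and 10.7 degrees, less where a joint would pass 70% of its speed; a pose out of reach is approached as far as the arm can. A call is refused whole if a number of a shift passes 0.0625 or a number of a turn 10.7, either way. A call with a gripper value outside its range is refused whole. The fingers move at their own pace and stop on an object; FORCE is the grip in N (left out, the last holds). Time passes only in rows, so rows that do not move let the fingers close, or fill a call up. It gives the time, the measured TCP pose, the force, the opening and the grip force at its end, in the units of the state.
- telemetry.get_obs(): the state, without advancing time (a new reading comes with each control period).
- optics.camera(name): name is "scene" or "top"; returns a dict with "color" (400x640x3 uint8, red, green, blue), "K" (3x3 intrinsics, pixels), "extrinsics" (4x4, takes a point from camera to world coordinates). Camera axes: x right, y down, z forward; pixel columns grow to the right and rows downward; lengths in m; the calibration is good to about 2 mm. A picture is of the moment at which its call begins. There is no depth.
- workorder.job_done(): hands the job in; it is judged then, once.
The state is a dict: "time": time; "q": joint angles; "qd": joint speeds; "joint_efforts": joint torques, N m; "ee_pos": TCP position; "tcp_rot": TCP orientation; "wrist_force": force on the tool from outside, world axes, zero at the start; "torque": the same for the moment, N m; "opening": finger opening in m; "grasp_force": force on a finger pad.
Only numpy, scipy, OpenCV 4.12 (cv2) and the standard library are available. Lean on these libraries where they do the work, as an engineer would, in place of code of your own. Each camera call takes 0.05 s, during which the arm holds its last target. There are 200 camera calls.

## Working session

There is one attempt and no reset: what is moved stays moved. The work goes in short steps, Python scripts to look and compute and a shell command to move; the robot and the scene stay as the last step left them, time stands still between calls to the robot, and variables do not carry over. Pictures are saved under pics/ and viewed, at most 10 in all, crops included, and the job is handed in when it is done.

```bash
mkdir -p pics; python3 - <<'E'
from workcell import telemetry, optics
import cv2
o=telemetry.get_obs();print({k:o[k] for k in('time','ee_pos','tcp_rot','opening','wrist_force')})
for n in('top','scene'):
    c=optics.camera(n);cv2.imwrite(f'pics/{n}0.png',c['color'][:,:,::-1]);print(n,c['K'].tolist(),c['extrinsics'].round(4).tolist())
E
```

```text
{'time': 0.0, 'ee_pos': array([0.13698376, 0.5324228 , 0.23057858]), 'tcp_rot': array([-1.79921475e+02,  4.23967447e-04,  1.65572431e+02]), 'opening': 0.08575140569115086, 'wrist_force': array([ 0.10010451, -0.0565682 ,  0.62183441])}
top [[370.7474517380748, 0.0, 313.8429530795103], [0.0, 370.7474517380748, 197.9754357634808], [0.0, 0.0, 1.0]] [[-0.0061, -0.9949, 0.1004, 0.3794], [-1.0, 0.0061, -0.0004, 0.0199], [-0.0002, -0.1004, -0.9949, 1.1154], [0.0, 0.0, 0.0, 1.0]]
scene [[370.3743777082629, 0.0, 319.6899950817758], [0.0, 370.3743777082629, 203.00949580517363], [0.0, 0.0, 1.0]] [[-0.8261, 0.4018, -0.3951, 0.8697], [0.5635, 0.5808, -0.5875, 0.5528], [-0.0066, -0.7079, -0.7063, 0.7284], [0.0, 0.0, 0.0, 1.0]]
```

View pics/top0.png

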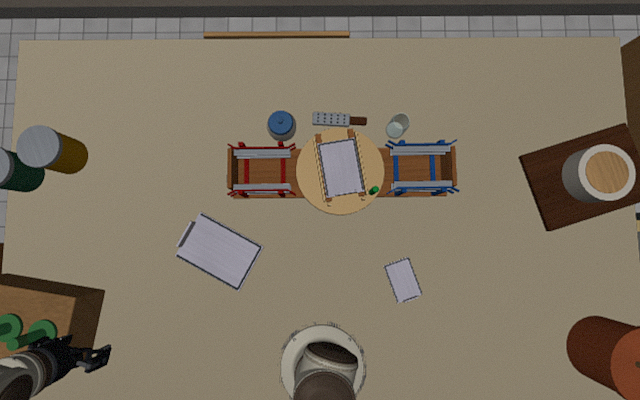

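View pics/scene0.png

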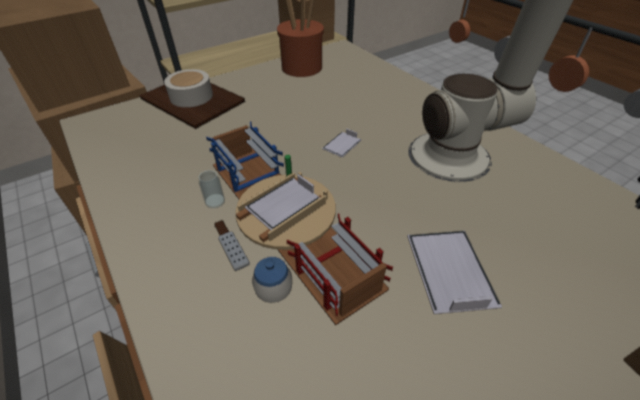

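The blue rack is at image right (world -y), centred near px (421,167). The lazy susan is at (340,171), with its front facing roughly +x (image up) and the green peg at its rear right, (374,190). I'll enlarge this to measure.

```bash
python3 - <<'E'
import cv2
i=cv2.imread('pics/top0.png')[105:225,220:470]
cv2.imwrite('pics/crop0.png',cv2.resize(i,None,fx=3.2,fy=3.2,interpolation=cv2.INTER_CUBIC))
E
cat >h.py <<'E'
import numpy as np
from workcell import optics
def ray(c,u,v,z):
    d=c['extrinsics'][:3,:3]@np.linalg.solve(c['K'],[u,v,1]);o=c['extrinsics'][:3,3]
    return o+d*(z-o[2])/d[2]
def proj(c,p):
    q=c['extrinsics'][:3,:3].T@(np.array(p)-c['extrinsics'][:3,3]);q=c['K']@q;return q[:2]/q[2]
E
```

```text
(no output)
```

View pics/crop0.png

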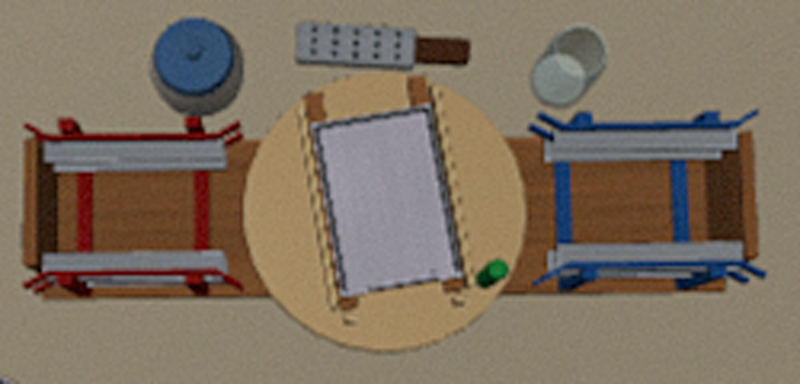

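The crop confirms the layout: disc centre at crop (385,212), peg top near (497,268), and the sheet's left edge running (345,293)→(315,125). I'll convert these to world coordinates.

```bash
python3 - <<'E'
from h import *
import numpy as np
c=optics.camera('top')
f=lambda x,y,z: ray(c,220+(x+.5)/3.2-.5,105+(y+.5)/3.2-.5,z)[:2]
C=(f(243,212,.045)+f(527,212,.045)+f(385,72,.045)+f(385,352,.045))/4
C=np.array([ (f(385,72,.045)+f(385,352,.045))[0]/2,(f(243,212,.045)+f(527,212,.045))[1]/2]);print('C',C, f(385,72,.045)-f(385,352,.045),f(243,212,.045)-f(527,212,.045))
P=f(497,268,.125);d=P-C;print('peg',P,np.hypot(*d),np.degrees(np.arctan2(d[1],d[0])), 'base peg',f(487,278,.045))
ang=lambda a,b:np.degrees(np.arctan2(*(b-a)[::-1]))
print('sheet yaw',ang(f(345,293,.065),f(315,125,.065)),ang(f(463,277,.065),f(430,110,.065)))
print('sheet c',np.mean([f(*p,.065) for p in((345,293),(315,125),(463,277),(430,110))],0))
for a,b,z in(((42,138),(738,125),.11),((45,278),(745,268),.11),((40,297),(725,290),.01)):print('base',ang(f(*a,z),f(*b,z)),f(*a,z),f(*b,z))
E
python3 -m handwheel '[{"tx":0,"az":-2},{"az":-2},{},{},{},{},{},{},{},{"jaw":0}]' 20
python3 -c "
from workcell import telemetry as t
o=t.get_obs();print(o['q'],o['tcp_rot'],o['opening'])"
```

```text
C [ 0.56802603 -0.05741907] [ 0.25900846 -0.00342209] [0.0015994  0.25942536]
peg [ 0.50421482 -0.14521938] 0.10853922483112802 -126.00877695151944 base peg [ 0.50520203 -0.14926824]
sheet yaw 9.513079560432853 9.99451109318894
sheet c [ 0.57327662 -0.05896182]
base -89.26305508406459 [0.62163647 0.24260603] [ 0.62937307 -0.35886359]
base -89.52839891500895 [0.49988284 0.2381205 ] [ 0.50480174 -0.35947311]
base -89.76387632148773 [0.4939781  0.26422871] [ 0.49662303 -0.37756304]
[7.55739144e+01 5.00507172e+00 1.00466603e+01 9.51013300e+01
 1.11741394e-03 8.99996864e+01] [-1.79940259e+02 -1.11774036e-03  1.65574227e+02] 0.08566243795114162$[0]: bad value
```

```bash
python3 -m handwheel '[{"tx":-0.015,"ty":-0.016,"tz":0,"ax":0,"ay":0,"az":0,"jaw":0},{"tx":-0.025,"ty":-0.027,"tz":0,"ax":0,"ay":0,"az":0,"jaw":0},{"tx":-0.025,"ty":-0.027,"tz":0,"ax":0,"ay":0,"az":0,"jaw":0},{"tx":-0.025,"ty":-0.027,"tz":0,"ax":0,"ay":0,"az":0,"jaw":0},{"tx":-0.025,"ty":-0.027,"tz":0,"ax":0,"ay":0,"az":0,"jaw":0},{"tx":-0.025,"ty":-0.027,"tz":0,"ax":0,"ay":0,"az":0,"jaw":0},{"tx":-0.025,"ty":-0.027,"tz":0,"ax":0,"ay":0,"az":0,"jaw":0},{"tx":-0.025,"ty":-0.027,"tz":0,"ax":0,"ay":0,"az":0,"jaw":0},{"tx":-0.025,"ty":-0.027,"tz":0,"ax":0,"ay":0,"az":0,"jaw":0},{"tx":-0.025,"ty":-0.027,"tz":0,"ax":0,"ay":0,"az":5,"jaw":0}]' 20
cat >s.py <<'E'
from workcell import telemetry as t
o=t.get_obs();print({k:(o[k].round(4).tolist() if hasattr(o[k],'round') else o[k]) for k in('time','q','ee_pos','tcp_rot','opening','wrist_force','grasp_force')})
E
python3 s.py
```

```text
time: 1.4
ee_pos: [0.3052, 0.2209, 0.2312]
tcp_rot: [-180.0, 0.0, 160.5]
wrist_force: [0.6, -0.7, -0.4]
opening: 0.0426
grasp_force: 0.0
{'time': 1.4, 'q': [35.8925, -18.4812, -11.1447, 97.336, -0.0023, 55.4036], 'ee_pos': [0.3052, 0.2209, 0.2312], 'tcp_rot': [-179.9991, 0.0022, 160.4889], 'opening': 0.0425697096983946, 'wrist_force': [0.5897, -0.7182, -0.3912], 'grasp_force': 0.0}
```

```bash
python3 -m handwheel '[{"tx":-0.031,"ty":-0.028,"tz":0,"ax":0,"ay":0,"az":0,"jaw":0},{"tx":-0.031,"ty":-0.028,"tz":0,"ax":0,"ay":0,"az":0,"jaw":0},{"tx":-0.031,"ty":-0.028,"tz":0,"ax":0,"ay":0,"az":0,"jaw":0},{"tx":-0.031,"ty":-0.028,"tz":0,"ax":0,"ay":0,"az":0,"jaw":0},{"tx":-0.031,"ty":-0.028,"tz":0,"ax":0,"ay":0,"az":0,"jaw":0},{"tx":-0.031,"ty":-0.028,"tz":0,"ax":0,"ay":0,"az":0,"jaw":0},{"tx":-0.031,"ty":-0.028,"tz":0,"ax":0,"ay":0,"az":0,"jaw":0},{"tx":-0.031,"ty":-0.028,"tz":0,"ax":0,"ay":0,"az":0,"jaw":0},{"tx":-0.031,"ty":-0.028,"tz":0,"ax":0,"ay":0,"az":0,"jaw":0},{"tx":-0.031,"ty":-0.028,"tz":0,"ax":0,"ay":0,"az":0,"jaw":0}]'
python3 -m handwheel '[{"tx":0,"ty":0,"tz":0,"ax":0,"ay":0,"az":-9.25,"jaw":0},{"tx":0,"ty":0,"tz":0,"ax":0,"ay":0,"az":-9.25,"jaw":0},{"tx":0,"ty":0,"tz":0,"ax":0,"ay":0,"az":-9.25,"jaw":0},{"tx":0,"ty":0,"tz":0,"ax":0,"ay":0,"az":-9.25,"jaw":0},{"tx":0,"ty":0,"tz":0.01,"ax":0,"ay":0,"az":-9.25,"jaw":0},{"tx":0,"ty":0,"tz":0.01,"ax":0,"ay":0,"az":-9.25,"jaw":0},{"tx":0,"ty":0,"tz":0.02,"ax":0,"ay":0,"az":-9.25,"jaw":0},{"tx":0,"ty":0,"tz":0.02,"ax":0,"ay":0,"az":-9.25,"jaw":0},{"tx":0,"ty":0,"tz":0.02,"ax":0,"ay":0,"az":0,"jaw":0},{"tx":0,"ty":0,"tz":0,"ax":0,"ay":0,"az":0,"jaw":0}]'
python3 - <<'E'
from workcell import optics
import cv2
i=optics.camera('scene')['color'][80:300,180:400,::-1]
cv2.imwrite('pics/s1.png',cv2.resize(i,None,fx=2.7,fy=2.7,interpolation=cv2.INTER_CUBIC))
E
```

```text
time: 2.65
ee_pos: [0.5046, -0.1465, 0.231]
tcp_rot: [180.0, -0.0, 160.6]
wrist_force: [0.4, 0.1, 1.1]
opening: 0.0431
grasp_force: 0.0
time: 3.9
ee_pos: [0.5033, -0.1449, 0.1498]
tcp_rot: [179.8, -0.1, -125.4]
wrist_force: [-1.0, -0.9, -0.0]
opening: 0.043
grasp_force: 0.0
```

View pics/s1.png

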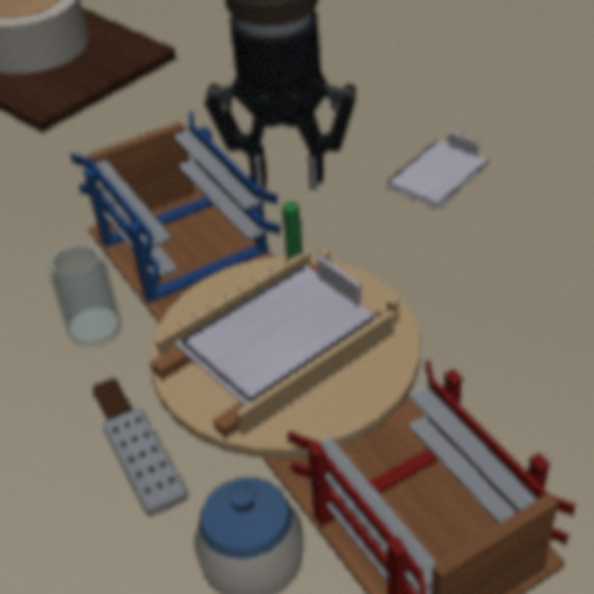

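The fingers (crop x 260 and 317) straddle the green peg (291,205), and the upstand at (340,280) confirms the rear. Next I descend and grip.

```bash
python3 -m handwheel '[{"tx":0,"ty":0,"tz":0.02,"ax":0,"ay":0,"az":0,"jaw":0},{"tx":0,"ty":0,"tz":0.02,"ax":0,"ay":0,"az":0,"jaw":0},{"tx":0,"ty":0,"tz":0.015,"ax":0,"ay":0,"az":0,"jaw":0},{"tx":0,"ty":0,"tz":0,"ax":0,"ay":0,"az":0,"jaw":-0.3},{"tx":0,"ty":0,"tz":0,"ax":0,"ay":0,"az":0,"jaw":-1},{"tx":0,"ty":0,"tz":0,"ax":0,"ay":0,"az":0,"jaw":-1},{"tx":0,"ty":0,"tz":0,"ax":0,"ay":0,"az":0,"jaw":-1},{"tx":0,"ty":0,"tz":0,"ax":0,"ay":0,"az":0,"jaw":-1},{"tx":0,"ty":0,"tz":0,"ax":0,"ay":0,"az":0,"jaw":-1},{"tx":0,"ty":0,"tz":0,"ax":0,"ay":0,"az":0,"jaw":-1}]' 20
```

```text
time: 5.2
ee_pos: [0.5045, -0.1453, 0.0971]
tcp_rot: [-179.9, 0.0, -125.4]
wrist_force: [-1.0, -0.3, 4.5]
opening: 0.0174
grasp_force: 21.5
```

```bash
python3 -m handwheel '[{"tx":-0.0004,"ty":0.0096,"tz":0,"ax":0,"ay":0,"az":5,"jaw":-1},{"tx":-0.0004,"ty":0.0096,"tz":0,"ax":0,"ay":0,"az":5,"jaw":-1},{"tx":-0.0004,"ty":0.0096,"tz":0,"ax":0,"ay":0,"az":5,"jaw":-1},{"tx":-0.0004,"ty":0.0096,"tz":0,"ax":0,"ay":0,"az":5,"jaw":-1},{"tx":-0.0004,"ty":0.0096,"tz":0,"ax":0,"ay":0,"az":5,"jaw":-1},{"tx":-0.0004,"ty":0.0096,"tz":0,"ax":0,"ay":0,"az":5,"jaw":-1},{"tx":-0.0004,"ty":0.0096,"tz":0,"ax":0,"ay":0,"az":5,"jaw":-1},{"tx":-0.0004,"ty":0.0096,"tz":0,"ax":0,"ay":0,"az":5,"jaw":-1},{"tx":-0.0004,"ty":0.0096,"tz":0,"ax":0,"ay":0,"az":5,"jaw":-1},{"tx":-0.0004,"ty":0.0096,"tz":0,"ax":0,"ay":0,"az":5,"jaw":-1}]'
python3 -m handwheel '[{"tx":-0.0004,"ty":0.0096,"tz":0,"ax":0,"ay":0,"az":5,"jaw":-1},{"tx":-0.0004,"ty":0.0096,"tz":0,"ax":0,"ay":0,"az":5,"jaw":-1},{"tx":-0.0004,"ty":0.0096,"tz":0,"ax":0,"ay":0,"az":5,"jaw":-1},{"tx":-0.0004,"ty":0.0096,"tz":0,"ax":0,"ay":0,"az":5,"jaw":-1},{"tx":-0.0004,"ty":0.0096,"tz":0,"ax":0,"ay":0,"az":5,"jaw":-1},{"tx":-0.0004,"ty":0.0096,"tz":0,"ax":0,"ay":0,"az":5,"jaw":-1},{"tx":-0.0004,"ty":0.0096,"tz":0,"ax":0,"ay":0,"az":5,"jaw":-1},{"tx":-0.0004,"ty":0.0096,"tz":0,"ax":0,"ay":0,"az":5,"jaw":-1},{"tx":-0.0004,"ty":0.0096,"tz":0,"ax":0,"ay":0,"az":5,"jaw":-1},{"tx":0,"ty":0,"tz":0,"ax":0,"ay":0,"az":0,"jaw":-1}]'
cat >snap.py <<'E'
import sys,cv2
from workcell import optics
cv2.imwrite(f'pics/{sys.argv[1]}f.png',optics.camera('top')['color'][:,:,::-1])
i=cv2.imread(f'pics/{sys.argv[1]}f.png')[105:225,220:470]
cv2.imwrite(f'pics/{sys.argv[1]}.png',cv2.resize(i,None,fx=3.2,fy=3.2,interpolation=cv2.INTER_CUBIC))
E
python3 snap.py t2
```

```text
time: 6.45
ee_pos: [0.4591, -0.0643, 0.0971]
tcp_rot: [-179.9, 0.2, -175.6]
wrist_force: [4.5, -2.4, 1.3]
opening: 0.0171
grasp_force: 21.2
time: 7.7
ee_pos: [0.4862, 0.0152, 0.0971]
tcp_rot: [179.9, 0.3, 139.5]
wrist_force: [8.9, -7.6, 0.3]
opening: 0.0175
grasp_force: 21.0
```

View pics/t2.png

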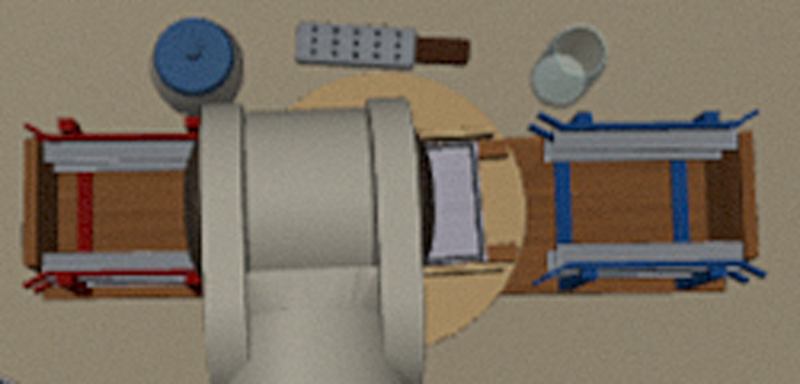

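```bash
python3 -m handwheel '[{"tx":0,"ty":0.0021,"tz":0,"ax":0,"ay":0,"az":1.1,"jaw":-1},{"tx":0,"ty":0.0021,"tz":0,"ax":0,"ay":0,"az":1.1,"jaw":-1},{"tx":0,"ty":0.0021,"tz":0,"ax":0,"ay":0,"az":1.1,"jaw":-1},{"tx":0,"ty":0.0021,"tz":0,"ax":0,"ay":0,"az":1.1,"jaw":-1},{"tx":0,"ty":0,"tz":0,"ax":0,"ay":0,"az":0,"jaw":-1},{"tx":0,"ty":0,"tz":0,"ax":0,"ay":0,"az":0,"jaw":-1},{"tx":0,"ty":0,"tz":0,"ax":0,"ay":0,"az":0,"jaw":-1},{"tx":0,"ty":0,"tz":0,"ax":0,"ay":0,"az":0,"jaw":-1},{"tx":0,"ty":0,"tz":0,"ax":0,"ay":0,"az":0,"jaw":-1},{"tx":0,"ty":0,"tz":0,"ax":0,"ay":0,"az":0,"jaw":-1}]'
python3 - <<'E'
import cv2
from workcell import optics
i=optics.camera('top')['color'][140:200,345:470,::-1]
cv2.imwrite('pics/t3.png',cv2.resize(i,None,fx=6.4,fy=6.4,interpolation=cv2.INTER_CUBIC))
E
```

```text
time: 9.0
ee_pos: [0.4917, 0.0209, 0.0971]
tcp_rot: [179.9, 0.3, 135.1]
wrist_force: [10.0, -8.4, -0.1]
opening: 0.0173
grasp_force: 21.0
```

View pics/t3.png

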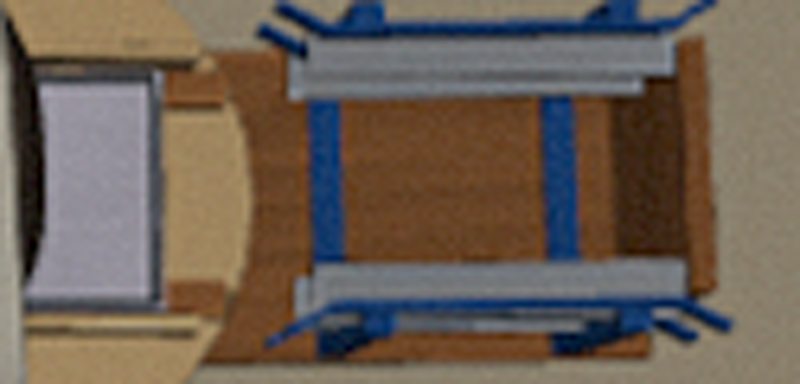

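```bash
python3 - <<'E'
from h import *
c=optics.camera('top')
f=lambda x,y,z: ray(c,345+(x+.5)/6.4-.5,140+(y+.5)/6.4-.5,z)[:2]
ang=lambda a,b:round(np.degrees(np.arctan2(*(b-a)[::-1])),2)
print('sheet front',ang(f(157,308,.065),f(157,75,.065))-90, (f(157,308,.065)+f(157,75,.065))/2, 'guide',ang(f(40,64,.074),f(195,61,.074)),ang(f(30,325,.074),f(195,333,.074)))
print('bars',ang(f(313,262,.01),f(308,100,.01))-90,ang(f(345,262,.01),f(342,100,.01))-90,ang(f(578,258,.01),f(571,97,.01))-90,'board',ang(f(716,292,.105),f(705,40,.105))-90,ang(f(688,290,.105),f(680,40,.105))-90)
print('rails',ang(f(310,45,.098),f(672,38,.098)),ang(f(315,262,.098),f(685,262,.098)),'gap edges',f(310,95,.098),f(640,90,.098),f(315,262,.098),f(685,262,.098))
print('board ctr',(f(716,292,.105)+f(705,40,.105))/2)
E
```

```text
sheet front -91.21 [ 0.56681088 -0.1396567 ] guide -89.22 -93.15
bars -89.84 -90.61 -89.76 board -90.08 -90.68
rails -89.23 -90.35 gap edges [ 0.60287755 -0.20225671] [ 0.60420701 -0.34624818] [ 0.52932817 -0.20239318] [ 0.52834129 -0.36258283]
board ctr [ 0.56939502 -0.37277905]
```

```bash
python3 -m handwheel '[{"tx":0,"ty":0,"tz":0,"ax":0,"ay":0,"az":0,"jaw":0},{"tx":0,"ty":0,"tz":0,"ax":0,"ay":0,"az":0,"jaw":0},{"tx":0,"ty":0,"tz":0,"ax":0,"ay":0,"az":0,"jaw":0},{"tx":0,"ty":0,"tz":0,"ax":0,"ay":0,"az":0,"jaw":0},{"tx":0,"ty":0,"tz":-0.03,"ax":0,"ay":0,"az":0,"jaw":0},{"tx":0,"ty":0,"tz":-0.03,"ax":0,"ay":0,"az":0,"jaw":0},{"tx":0.03,"ty":-0.03,"tz":-0.02,"ax":0,"ay":0,"az":0,"jaw":0},{"tx":0.04,"ty":-0.04,"tz":0,"ax":0,"ay":0,"az":0,"jaw":0},{"tx":0.04,"ty":-0.04,"tz":0,"ax":0,"ay":0,"az":0,"jaw":0},{"tx":0.03,"ty":-0.03,"tz":0,"ax":0,"ay":0,"az":0,"jaw":0}]'
python3 - <<'E'
import cv2
from workcell import optics
i=optics.camera('top')['color'][130:220,290:415,::-1]
cv2.imwrite('pics/t4.png',cv2.resize(i,None,fx=6.4,fy=6.4,interpolation=cv2.INTER_CUBIC))
E
```

```text
time: 10.35
ee_pos: [0.2896, 0.0216, 0.1763]
tcp_rot: [180.0, 0.0, 135.2]
wrist_force: [-0.1, -0.6, 0.5]
opening: 0.0429
grasp_force: 0.0
```

View pics/t4.png

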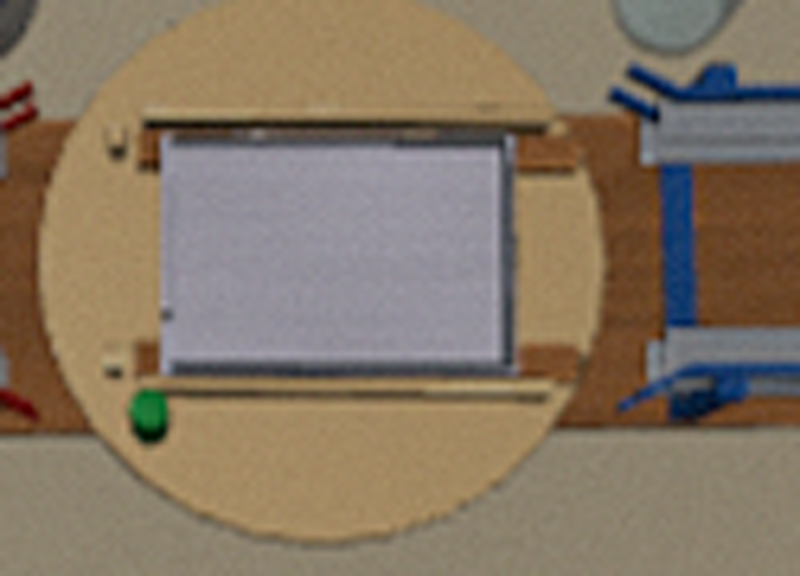

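```bash
python3 - <<'E'
from h import *
c=optics.camera('top')
f=lambda x,y,z: ray(c,290+(x+.5)/6.4-.5,130+(y+.5)/6.4-.5,z)[:2]
ang=lambda a,b:round(np.degrees(np.arctan2(*(b-a)[::-1])),2)
print('guides',ang(f(147,120,.064),f(548,128,.064)),ang(f(145,109,.074),f(560,118,.074)),ang(f(165,397,.06),f(545,401,.06)))
print('sheet',ang(f(170,372,.065),f(515,375,.065)),ang(f(165,135,.065),f(515,137,.065)),ang(f(515,375,.065),f(517,137,.065))-90, 'corners',[f(*p,.065).round(4) for p in((163,135),(163,373),(517,137),(515,375))])
p=[f(118,130,.074),f(115,353,.074)];print('posts',p,ang(p[1],p[0])-90)
print('base',ang(f(0,434,.01),f(800,427,.01)),ang(f(20,117,.01),f(620,113,.01)))
print('peg',f(148,401,.125),'C',(f(38,262,.045)+f(606,265,.045))/2,(f(320,-25,.045)+f(325,542,.045))/2)
E
```

```text
guides -91.52 -91.62 -90.96
sheet -90.85 -90.69 -91.7 corners [array([0.6225, 0.0151]), array([0.5144, 0.0158]), array([ 0.6206, -0.1444]), array([ 0.5125, -0.1412])]
posts [array([0.6228326 , 0.03526927]), array([0.52230162, 0.03705553])] -91.02
base -89.85 -89.96
peg [0.49487371 0.02244131] C [ 0.5669362  -0.05718847] [ 0.57084187 -0.05746558]
```

The picture shows the table overturned by about 1.3°: guides (147,120)→(548,128), against a baseboard edge of (0,434)→(800,427). I'll regrip the peg and turn it back by that much.

```bash
python3 -m handwheel '[{"tx":-0.03,"ty":0.03,"tz":0,"ax":0,"ay":0,"az":0,"jaw":0},{"tx":-0.04,"ty":0.04,"tz":0,"ax":0,"ay":0,"az":0,"jaw":0},{"tx":-0.04,"ty":0.04,"tz":0,"ax":0,"ay":0,"az":0,"jaw":0},{"tx":-0.034,"ty":0.032,"tz":0,"ax":0,"ay":0,"az":0,"jaw":0},{"tx":0,"ty":0,"tz":0.02,"ax":0,"ay":0,"az":0,"jaw":0},{"tx":0,"ty":0,"tz":0.03,"ax":0,"ay":0,"az":0,"jaw":0},{"tx":0,"ty":0,"tz":0.03,"ax":0,"ay":0,"az":0,"jaw":0},{"tx":0,"ty":0,"tz":0,"ax":0,"ay":0,"az":0,"jaw":0},{"tx":0,"ty":0,"tz":0,"ax":0,"ay":0,"az":0,"jaw":-0.4},{"tx":0,"ty":0,"tz":0,"ax":0,"ay":0,"az":0,"jaw":-1}]' 20
python3 -m handwheel '[{"tx":0,"ty":0,"tz":0,"ax":0,"ay":0,"az":0,"jaw":-1},{"tx":0,"ty":0,"tz":0,"ax":0,"ay":0,"az":0,"jaw":-1},{"tx":0,"ty":0,"tz":0,"ax":0,"ay":0,"az":0,"jaw":-1},{"tx":0,"ty":0,"tz":0,"ax":0,"ay":0,"az":0,"jaw":-1},{"tx":0,"ty":0,"tz":0,"ax":0,"ay":0,"az":0,"jaw":-1},{"tx":0,"ty":0,"tz":0,"ax":0,"ay":0,"az":0,"jaw":-1},{"tx":0,"ty":0,"tz":0,"ax":0,"ay":0,"az":0,"jaw":-1},{"tx":0,"ty":0,"tz":0,"ax":0,"ay":0,"az":0,"jaw":-1},{"tx":0,"ty":0,"tz":0,"ax":0,"ay":0,"az":0,"jaw":-1},{"tx":0,"ty":0,"tz":0,"ax":0,"ay":0,"az":0,"jaw":-1}]'
```

```text
time: 11.7
ee_pos: [0.4945, 0.0209, 0.0978]
tcp_rot: [179.9, 0.1, 135.2]
wrist_force: [-0.6, 0.6, 1.9]
opening: 0.0171
grasp_force: 20.9
time: 12.95
ee_pos: [0.4945, 0.0209, 0.0978]
tcp_rot: [179.9, 0.1, 135.2]
wrist_force: [-1.4, -0.0, 6.5]
opening: 0.0173
grasp_force: 21.2
```

```bash
python3 -m handwheel '[{"tx":0,"ty":-0.0014,"tz":0,"ax":0,"ay":0,"az":-0.7,"jaw":-1},{"tx":0,"ty":-0.0014,"tz":0,"ax":0,"ay":0,"az":-0.7,"jaw":-1},{"tx":0,"ty":-0.0014,"tz":0,"ax":0,"ay":0,"az":-0.8,"jaw":-1},{"tx":0,"ty":0,"tz":0,"ax":0,"ay":0,"az":0,"jaw":-1},{"tx":0,"ty":0,"tz":0,"ax":0,"ay":0,"az":0,"jaw":-1},{"tx":0,"ty":0,"tz":0,"ax":0,"ay":0,"az":0,"jaw":-1},{"tx":0,"ty":0,"tz":0,"ax":0,"ay":0,"az":0,"jaw":-1},{"tx":0,"ty":0,"tz":0,"ax":0,"ay":0,"az":0,"jaw":0},{"tx":0,"ty":0,"tz":0,"ax":0,"ay":0,"az":0,"jaw":0},{"tx":0,"ty":0,"tz":0,"ax":0,"ay":0,"az":0,"jaw":0}]'
python3 -m handwheel '[{"tx":0,"ty":0,"tz":0,"ax":0,"ay":0,"az":0,"jaw":0},{"tx":0,"ty":0,"tz":-0.03,"ax":0,"ay":0,"az":0,"jaw":0},{"tx":0,"ty":0,"tz":-0.03,"ax":0,"ay":0,"az":0,"jaw":0},{"tx":0.03,"ty":-0.03,"tz":-0.02,"ax":0,"ay":0,"az":0,"jaw":0},{"tx":0.04,"ty":-0.04,"tz":0,"ax":0,"ay":0,"az":0,"jaw":0},{"tx":0.04,"ty":-0.04,"tz":0,"ax":0,"ay":0,"az":0,"jaw":0},{"tx":0.03,"ty":-0.03,"tz":0,"ax":0,"ay":0,"az":0,"jaw":0},{"tx":0,"ty":0,"tz":0,"ax":0,"ay":0,"az":0,"jaw":0},{"tx":0,"ty":0,"tz":0,"ax":0,"ay":0,"az":0,"jaw":0},{"tx":0,"ty":0,"tz":0,"ax":0,"ay":0,"az":0,"jaw":0}]'
python3 - <<'E'
import cv2
from workcell import optics
i=optics.camera('top')['color'][130:220,290:415,::-1]
cv2.imwrite('pics/t5.png',cv2.resize(i,None,fx=6.4,fy=6.4,interpolation=cv2.INTER_CUBIC))
E
```

```text
time: 14.2
ee_pos: [0.4907, 0.0178, 0.0962]
tcp_rot: [-180.0, -0.0, 137.4]
wrist_force: [-0.0, 0.1, -0.7]
opening: 0.0425
grasp_force: 0.0
time: 15.45
ee_pos: [0.2936, 0.0096, 0.1761]
tcp_rot: [-180.0, -0.0, 137.4]
wrist_force: [0.6, -0.0, 0.5]
opening: 0.0428
grasp_force: 0.0
```

View pics/t5.png

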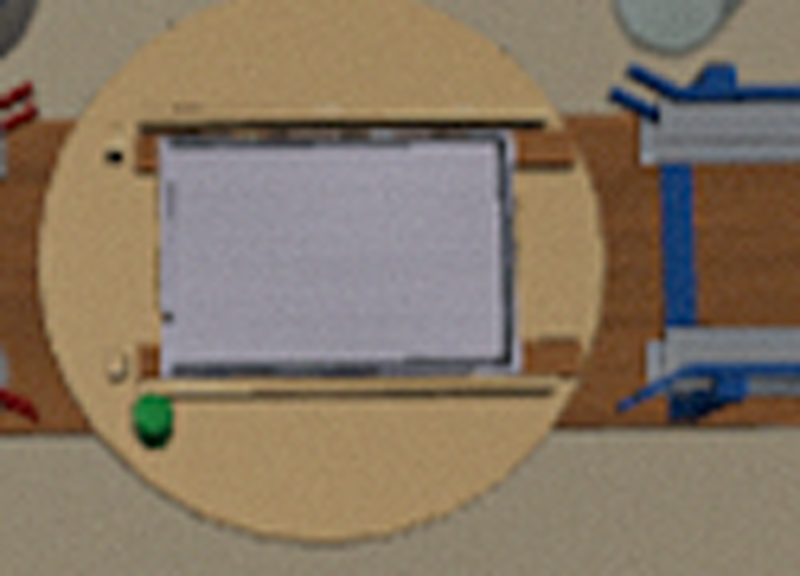

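The lane guides now run (140,125)→(545,124) and (165,397)→(545,392), parallel to the baseboard within about 0.3°. Next I move behind the upstand with the jaw shut.

```bash
python3 -m handwheel '[{"tx":0,"ty":0,"tz":0,"ax":0,"ay":0,"az":9.5,"jaw":-1},{"tx":0,"ty":0,"tz":0,"ax":0,"ay":0,"az":9.5,"jaw":-1},{"tx":0,"ty":0,"tz":0,"ax":0,"ay":0,"az":9.5,"jaw":-1},{"tx":0,"ty":0,"tz":0,"ax":0,"ay":0,"az":9.5,"jaw":-1},{"tx":0,"ty":0,"tz":0,"ax":0,"ay":0,"az":9.4,"jaw":-1},{"tx":0.009,"ty":0.05,"tz":0,"ax":0,"ay":0,"az":0,"jaw":-1},{"tx":0.009,"ty":0.055,"tz":0,"ax":0,"ay":0,"az":0,"jaw":-1},{"tx":0.009,"ty":0.055,"tz":0,"ax":0,"ay":0,"az":0,"jaw":-1},{"tx":0.009,"ty":0.055,"tz":0,"ax":0,"ay":0,"az":0,"jaw":-1},{"tx":0.009,"ty":0.055,"tz":0,"ax":0,"ay":0,"az":0,"jaw":-1}]'
python3 - <<'E'
from h import *
c=optics.camera('top')
f=lambda x,y,z: ray(c,290+(x+.5)/6.4-.5,130+(y+.5)/6.4-.5,z)[:2]
print([f(*p,.065).round(4) for p in((163,135),(163,376),(513,137),(520,375))])
E
```

```text
time: 16.75
ee_pos: [0.5653, 0.0549, 0.175]
tcp_rot: [-179.9, 0.0, 90.0]
wrist_force: [-0.4, -0.2, 1.2]
opening: -0.0
grasp_force: 0.0
[array([0.6225, 0.0151]), array([0.5131, 0.0158]), array([ 0.6206, -0.1426]), array([ 0.5125, -0.1434])]
```

```bash
python3 -m handwheel '[{"tx":0,"ty":0.002,"tz":0.02,"ax":0,"ay":0,"az":0,"jaw":-1},{"tx":0,"ty":0,"tz":0.025,"ax":0,"ay":0,"az":0,"jaw":-1},{"tx":0,"ty":0,"tz":0.025,"ax":0,"ay":0,"az":0,"jaw":-1},{"tx":0,"ty":0,"tz":0.02,"ax":0,"ay":0,"az":0,"jaw":-1},{"tx":0,"ty":0,"tz":0.009,"ax":0,"ay":0,"az":0,"jaw":-1},{"tx":-0.006,"ty":0,"tz":0,"ax":0,"ay":0,"az":0,"jaw":-1},{"tx":-0.008,"ty":0,"tz":0,"ax":0,"ay":0,"az":0,"jaw":-1},{"tx":-0.008,"ty":0,"tz":0,"ax":0,"ay":0,"az":0,"jaw":-1},{"tx":-0.006,"ty":0,"tz":0,"ax":0,"ay":0,"az":0,"jaw":-1},{"tx":-0.006,"ty":0,"tz":0,"ax":0,"ay":0,"az":0,"jaw":-1}]'
python3 -m handwheel '[{"tx":-0.006,"ty":0,"tz":0,"ax":0,"ay":0,"az":0,"jaw":-1},{"tx":-0.006,"ty":0,"tz":0,"ax":0,"ay":0,"az":0,"jaw":-1},{"tx":-0.006,"ty":0,"tz":0,"ax":0,"ay":0,"az":0,"jaw":-1},{"tx":-0.006,"ty":0,"tz":0,"ax":0,"ay":0,"az":0,"jaw":-1},{"tx":-0.006,"ty":0,"tz":0,"ax":0,"ay":0,"az":0,"jaw":-1},{"tx":-0.006,"ty":0,"tz":0,"ax":0,"ay":0,"az":0,"jaw":-1},{"tx":-0.006,"ty":0,"tz":0,"ax":0,"ay":0,"az":0,"jaw":-1},{"tx":-0.006,"ty":0,"tz":0,"ax":0,"ay":0,"az":0,"jaw":-1},{"tx":-0.006,"ty":0,"tz":0,"ax":0,"ay":0,"az":0,"jaw":-1},{"tx":-0.006,"ty":0,"tz":0,"ax":0,"ay":0,"az":0,"jaw":-1}]'
```

```text
time: 18.05
ee_pos: [0.5653, 0.0204, 0.0779]
tcp_rot: [179.9, -0.1, 90.0]
wrist_force: [-0.3, 3.8, 3.1]
opening: 0.0
grasp_force: 2.1
time: 19.3
ee_pos: [0.565, -0.0397, 0.0773]
tcp_rot: [180.0, -0.0, 90.0]
wrist_force: [0.6, 4.5, 3.4]
opening: -0.0002
grasp_force: 2.0
```

```bash
python3 -m handwheel '[{"tx":-0.006,"ty":0,"tz":0,"ax":0,"ay":0,"az":0,"jaw":-1},{"tx":-0.006,"ty":0,"tz":0,"ax":0,"ay":0,"az":0,"jaw":-1},{"tx":-0.006,"ty":0,"tz":0,"ax":0,"ay":0,"az":0,"jaw":-1},{"tx":-0.006,"ty":0,"tz":0,"ax":0,"ay":0,"az":0,"jaw":-1},{"tx":-0.006,"ty":0,"tz":0,"ax":0,"ay":0,"az":0,"jaw":-1},{"tx":-0.006,"ty":0,"tz":0,"ax":0,"ay":0,"az":0,"jaw":-1},{"tx":-0.006,"ty":0,"tz":0,"ax":0,"ay":0,"az":0,"jaw":-1},{"tx":-0.006,"ty":0,"tz":0,"ax":0,"ay":0,"az":0,"jaw":-1},{"tx":-0.006,"ty":0,"tz":0,"ax":0,"ay":0,"az":0,"jaw":-1},{"tx":-0.006,"ty":0,"tz":0,"ax":0,"ay":0,"az":0,"jaw":-1}]'
python3 - <<'E'
import cv2
from workcell import optics
import numpy as np
a=optics.camera('top')['color'][120:220,290:470,::-1];b=optics.camera('scene')['color'][100:280,180:360,::-1]
cv2.imwrite('pics/t6.png',np.hstack([cv2.resize(a,(440,244),interpolation=cv2.INTER_CUBIC),cv2.resize(b,(244,244))]))
a=cv2.resize(a,(600,333),interpolation=cv2.INTER_CUBIC)
b=cv2.resize(b[:120],(600,400)[:2],interpolation=cv2.INTER_CUBIC)[:267]
cv2.imwrite('pics/t6.png',np.vstack([a,b]))
E
```

```text
time: 20.55
ee_pos: [0.5649, -0.0999, 0.0773]
tcp_rot: [180.0, -0.0, 90.0]
wrist_force: [0.2, 5.2, 3.2]
opening: 0.0002
grasp_force: 2.1
```

View pics/t6.png

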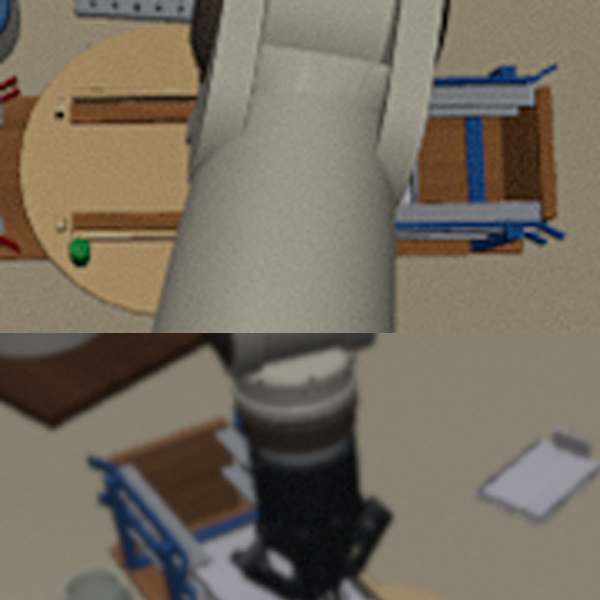

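The sheet is sliding in cleanly: its front shows at top-view (410,180), and the force is steady at about 5 N. I continue.

```bash
python3 -m handwheel '[{"tx":-0.006,"ty":0,"tz":0,"ax":0,"ay":0,"az":0,"jaw":-1},{"tx":-0.006,"ty":0,"tz":0,"ax":0,"ay":0,"az":0,"jaw":-1},{"tx":-0.006,"ty":0,"tz":0,"ax":0,"ay":0,"az":0,"jaw":-1},{"tx":-0.006,"ty":0,"tz":0,"ax":0,"ay":0,"az":0,"jaw":-1},{"tx":-0.006,"ty":0,"tz":0,"ax":0,"ay":0,"az":0,"jaw":-1},{"tx":-0.006,"ty":0,"tz":0,"ax":0,"ay":0,"az":0,"jaw":-1},{"tx":-0.006,"ty":0,"tz":0,"ax":0,"ay":0,"az":0,"jaw":-1},{"tx":-0.006,"ty":0,"tz":0,"ax":0,"ay":0,"az":0,"jaw":-1},{"tx":-0.006,"ty":0,"tz":0,"ax":0,"ay":0,"az":0,"jaw":-1},{"tx":-0.006,"ty":0,"tz":0,"ax":0,"ay":0,"az":0,"jaw":-1}]'
python3 -m handwheel '[{"tx":-0.002,"ty":0,"tz":0,"ax":0,"ay":0,"az":0,"jaw":-1},{"tx":-0.002,"ty":0,"tz":0,"ax":0,"ay":0,"az":0,"jaw":-1},{"tx":-0.002,"ty":0,"tz":0,"ax":0,"ay":0,"az":0,"jaw":-1},{"tx":-0.002,"ty":0,"tz":0,"ax":0,"ay":0,"az":0,"jaw":-1},{"tx":-0.002,"ty":0,"tz":0,"ax":0,"ay":0,"az":0,"jaw":-1},{"tx":-0.002,"ty":0,"tz":0,"ax":0,"ay":0,"az":0,"jaw":-1},{"tx":-0.002,"ty":0,"tz":0,"ax":0,"ay":0,"az":0,"jaw":-1},{"tx":-0.002,"ty":0,"tz":0,"ax":0,"ay":0,"az":0,"jaw":-1},{"tx":-0.002,"ty":0,"tz":0,"ax":0,"ay":0,"az":0,"jaw":-1},{"tx":-0.002,"ty":0,"tz":0,"ax":0,"ay":0,"az":0,"jaw":-1}]'
```

```text
time: 21.9
ee_pos: [0.5648, -0.1599, 0.0773]
tcp_rot: [-180.0, -0.0, 90.0]
wrist_force: [-0.1, 2.2, -1.1]
opening: 0.0002
grasp_force: 0.7
time: 23.15
ee_pos: [0.5649, -0.1797, 0.0773]
tcp_rot: [180.0, -0.0, 90.0]
wrist_force: [0.2, 1.6, -0.0]
opening: -0.0002
grasp_force: 0.9
```

```bash
python3 -m handwheel '[{"tx":-0.001,"ty":0,"tz":0,"ax":0,"ay":0,"az":0,"jaw":-1},{"tx":-0.001,"ty":0,"tz":0,"ax":0,"ay":0,"az":0,"jaw":-1},{"tx":-0.001,"ty":0,"tz":0,"ax":0,"ay":0,"az":0,"jaw":-1},{"tx":-0.001,"ty":0,"tz":0,"ax":0,"ay":0,"az":0,"jaw":-1},{"tx":-0.001,"ty":0,"tz":0,"ax":0,"ay":0,"az":0,"jaw":-1},{"tx":-0.001,"ty":0,"tz":0,"ax":0,"ay":0,"az":0,"jaw":-1},{"tx":-0.001,"ty":0,"tz":0,"ax":0,"ay":0,"az":0,"jaw":-1},{"tx":0,"ty":0,"tz":0,"ax":0,"ay":0,"az":0,"jaw":-1},{"tx":0,"ty":0,"tz":0,"ax":0,"ay":0,"az":0,"jaw":-1},{"tx":0,"ty":0,"tz":0,"ax":0,"ay":0,"az":0,"jaw":-1}]'
```

```text
time: 24.4
ee_pos: [0.5649, -0.1867, 0.0773]
tcp_rot: [-180.0, 0.0, 90.0]
wrist_force: [0.5, -0.4, 0.3]
opening: 0.0
grasp_force: 0.1
```

```bash
python3 -m handwheel '[{"tx":0,"ty":0,"tz":0,"ax":0,"ay":0,"az":0,"jaw":-1},{"tx":0,"ty":0,"tz":0,"ax":0,"ay":0,"az":0,"jaw":-1},{"tx":0,"ty":0,"tz":0,"ax":0,"ay":0,"az":0,"jaw":-1},{"tx":0,"ty":0,"tz":0,"ax":0,"ay":0,"az":0,"jaw":-1},{"tx":0,"ty":0,"tz":0,"ax":0,"ay":0,"az":0,"jaw":-1},{"tx":-0.0005,"ty":0,"tz":0,"ax":0,"ay":0,"az":0,"jaw":-1},{"tx":-0.0005,"ty":0,"tz":0,"ax":0,"ay":0,"az":0,"jaw":-1},{"tx":-0.0005,"ty":0,"tz":0,"ax":0,"ay":0,"az":0,"jaw":-1},{"tx":-0.0005,"ty":0,"tz":0,"ax":0,"ay":0,"az":0,"jaw":-1},{"tx":-0.0005,"ty":0,"tz":0,"ax":0,"ay":0,"az":0,"jaw":-1}]'
python3 -m handwheel '[{"tx":0,"ty":0,"tz":0,"ax":0,"ay":0,"az":0,"jaw":-1},{"tx":0,"ty":0,"tz":0,"ax":0,"ay":0,"az":0,"jaw":-1},{"tx":0,"ty":0,"tz":0,"ax":0,"ay":0,"az":0,"jaw":-1},{"tx":0,"ty":0,"tz":0,"ax":0,"ay":0,"az":0,"jaw":-1},{"tx":0,"ty":0,"tz":0,"ax":0,"ay":0,"az":0,"jaw":-1},{"tx":-0.0005,"ty":0,"tz":0,"ax":0,"ay":0,"az":0,"jaw":-1},{"tx":-0.0005,"ty":0,"tz":0,"ax":0,"ay":0,"az":0,"jaw":-1},{"tx":-0.0005,"ty":0,"tz":0,"ax":0,"ay":0,"az":0,"jaw":-1},{"tx":-0.0005,"ty":0,"tz":0,"ax":0,"ay":0,"az":0,"jaw":-1},{"tx":-0.0005,"ty":0,"tz":0,"ax":0,"ay":0,"az":0,"jaw":-1}]'
```

```text
time: 25.65
ee_pos: [0.5649, -0.189, 0.0773]
tcp_rot: [180.0, -0.0, 90.0]
wrist_force: [0.2, 2.8, 0.0]
opening: 0.0
grasp_force: 1.2
time: 26.9
ee_pos: [0.5648, -0.1911, 0.0773]
tcp_rot: [-180.0, -0.1, 90.0]
wrist_force: [0.3, 6.0, 1.4]
opening: -0.0003
grasp_force: 3.3
```

```bash
python3 -m handwheel '[{"tx":-0.0005,"ty":0,"tz":0,"ax":0,"ay":0,"az":0,"jaw":-1},{"tx":-0.0005,"ty":0,"tz":0,"ax":0,"ay":0,"az":0,"jaw":-1},{"tx":-0.0005,"ty":0,"tz":0,"ax":0,"ay":0,"az":0,"jaw":-1},{"tx":0,"ty":0,"tz":0,"ax":0,"ay":0,"az":0,"jaw":-1},{"tx":0,"ty":0,"tz":0,"ax":0,"ay":0,"az":0,"jaw":-1},{"tx":0,"ty":0,"tz":0,"ax":0,"ay":0,"az":0,"jaw":-1},{"tx":0,"ty":0,"tz":0,"ax":0,"ay":0,"az":0,"jaw":-1},{"tx":0,"ty":0,"tz":0,"ax":0,"ay":0,"az":0,"jaw":-1},{"tx":0,"ty":0,"tz":0,"ax":0,"ay":0,"az":0,"jaw":-1},{"tx":0,"ty":0,"tz":0,"ax":0,"ay":0,"az":0,"jaw":-1}]'
```

```text
time: 28.15
ee_pos: [0.5648, -0.1911, 0.0773]
tcp_rot: [-180.0, -0.2, 90.1]
wrist_force: [-0.9, 12.9, 2.7]
opening: 0.0004
grasp_force: 6.2
```

The tool stopped at y = -0.191 while the force rose to 13 N, so the sheet is home against the end board. I retreat and look.

```bash
python3 -m handwheel '[{"tx":0.01,"ty":0,"tz":0,"ax":0,"ay":0,"az":0,"jaw":-1},{"tx":0.02,"ty":0,"tz":0,"ax":0,"ay":0,"az":0,"jaw":-1},{"tx":0.02,"ty":0,"tz":-0.02,"ax":0,"ay":0,"az":0,"jaw":-1},{"tx":0.01,"ty":0,"tz":-0.05,"ax":0,"ay":0,"az":0,"jaw":-1},{"tx":0.02,"ty":0,"tz":-0.05,"ax":0,"ay":0,"az":0,"jaw":-1},{"tx":0.03,"ty":-0.04,"tz":0,"ax":0,"ay":0,"az":0,"jaw":-1},{"tx":0.03,"ty":-0.05,"tz":0,"ax":0,"ay":0,"az":0,"jaw":-1},{"tx":0.03,"ty":-0.05,"tz":0,"ax":0,"ay":0,"az":0,"jaw":-1},{"tx":0.03,"ty":-0.05,"tz":0,"ax":0,"ay":0,"az":0,"jaw":-1},{"tx":0.03,"ty":-0.05,"tz":0,"ax":0,"ay":0,"az":0,"jaw":-1}]'
python3 - <<'E'
import cv2,numpy as np
from workcell import optics
a=optics.camera('top')['color'][105:215,260:470,::-1];b=optics.camera('scene')['color'][110:210,180:350,::-1]
cv2.imwrite('pics/t7.png',np.vstack([cv2.resize(a,(500,262),interpolation=cv2.INTER_CUBIC),cv2.resize(b,(500,294),interpolation=cv2.INTER_CUBIC)]))
E
```

```text
time: 29.4
ee_pos: [0.3231, 0.0382, 0.1986]
tcp_rot: [179.9, -0.0, 90.0]
wrist_force: [0.7, 0.9, 0.7]
opening: -0.0
grasp_force: 0.0
```

View pics/t7.png

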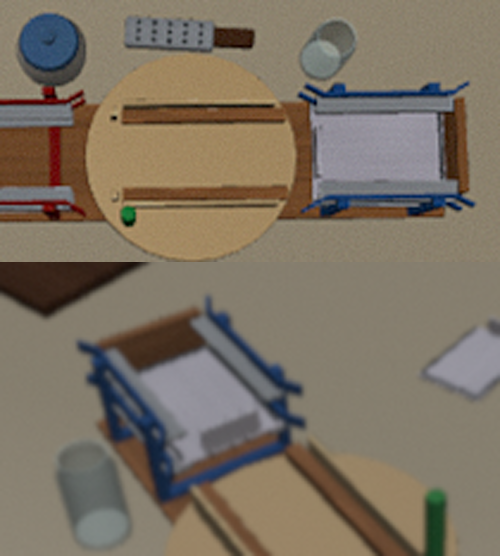

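The sheet lies flat on the lower blue rails. Its front edge at top-view (443,148) corresponds to y ≈ -0.361 m, which is at the end board's inner face. The pot, jar and grater have not moved. Handing in.

```bash
python3 -c "
from workcell import workorder
print(workorder.job_done())"
```

```text
the job is handed in; nothing more can be done
None
```

I turned the lazy susan to the blue rack and pushed the middle-sized sheet onto its lower rails, fully home against the end board. The pot, jar and grater were left where they stood, and I handed the job in at about 29 s.

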